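Clip the sprung hook probe to the earthing post

TASK

Pick up the sprung hook probe by squeezing its thumb plate towards its finger plate, so that the hook comes out, and keep it squeezed. Bring the open hook round the slim brass post in the slot of the earthing block, gently, and let go so that the spring clamps the post and the probe stays hanging on it, level and square to the block, clear of the block's top and the worktop. Do not press hard on the post or crush the probe, and leave the vial and the bottle standing where they are.

Things in the scene. Friction and masses are not known exactly. Their poses are not given: they have to be found in the camera images.
- probe: Loose grey sprung grabber probe, 60 to 110 g, standing on its flat sole. Origin under the sole, z up, x towards the hook. Sole block x -24 to 16, y +-14, z 0 to 23 mm, spring barrel above it, two upright plates to grip along x. Low nose in front, end face x = 46, y +-6, z 2 to 16 mm: keep a finger in front above z = 18. Fingers may press it with 90 N in all.
- finger_plate (a point): Centre of the front face of the probe's finger plate, at x = 18, y = 0, z = 33 mm of probe; the plate is fixed to the body, y +-14, z 17 to 48 mm.
- thumb_plate (a point): Centre of the rear face of the black thumb plate that drives plunger and hook: x = -42, y = 0, z = 33 mm of probe at rest; plate y +-13, z 20 to 48 mm. 60 mm over both plates at rest, 48 mm squeezed fully.
- plunger (a joint): How far the thumb plate is pushed in, m: 0 at rest, hook shut against the nose; 0.012 at the stop, hook fully out. Spring 6 N at 0, 8.4 N at 0.006, 10.8 N at 0.012; a grip of 20 to 30 N holds it at the stop. With the post clamped it reads about 0.006.
- hook (a point): Middle of the hook's 4 mm thick cross piece (reaches from y -2 to +9 mm, 12 mm high, z 3 to 15), in front of the nose. A shank on the nose's +y side, inner face y = +6, carries it. Squeezed, it leaves a 12 mm gap to the nose, open only on the probe's -y side: the post must enter there, the probe moving towards its own -y.
- throat (a point): Point fixed on the probe body at x = 52, y = 0, z = 9 mm of probe: middle of the open gap, at half the hook's height. Axes as the probe's.
- block: Fixed grey earthing block, 56 x 170 x 25 mm (x, y, z), origin under its centre, slot along y in its top. Thick capped binding posts, 18 mm across, 53 mm high, near its ends (y = +-65): not these. Put the probe on from the -x side, its x along the block's x, sweeping to the block's -y until the post meets the shank. Open probe against block or post: at most 10 N; clamped, 35 N.
- slot (a point): Middle of the slot, on the block's top, 25 mm above the worktop; axes as the block's. The slim round brass post, 6 mm across, stands tight on the slot's centre line, top 61.5 mm above the worktop, 9 x 12 mm foot in the lowest 4 mm. It is anywhere from y = -20 to +20 mm: not reported, to be felt or seen. A throat height of about 54 mm over the worktop suits.
- vial: Small closed vial standing loose beyond the work, 44 x 48 x 86 mm, origin under its centre: leave alone.
- bottle: White bottle standing loose beyond the work, 64 x 56 x 111 mm, origin under its centre: leave alone.
Not all that is in view belongs to the job. What is shaped like the probe but blue or orange is not meant.

How it is judged:
On the way, in this order (a step that is already met when the one before it is completed fails the run):
1. the probe is squeezed open and lifted off the worktop (value of joint plunger above 0.009 m and height (world z) of probe above 0.015 m), for 0.1 s.
2. the open hook is round the post's line, between the block's top and the post's tip (value of joint plunger above 0.0075 m and y of throat in the frame of slot between -0.027 and 0.027 m and x of throat in the frame of slot between -0.008 and 0.008 m and height (world z) of throat between 0.03 and 0.066 m), for 0.1 s.
At the end, for the whole second after the job is handed in: Released, level and square to the block within 0.26 rad, at rest, the hook clamps the slim post: plunger 4.5 to 7.5 mm, over 3 N between probe and post, throat within 9 mm of the slot's line, 27 mm along it, and 36 mm or more above the worktop (probe origin 27 mm or more) (value of joint plunger between 0.0045 and 0.0075 m and contact force between probe and block above 3 N and y of throat in the frame of slot between -0.027 and 0.027 m and x of throat in the frame of slot between -0.009 and 0.009 m and height (world z) of throat above 0.036 m and height (world z) of probe above 0.027 m and angle between probe's own z axis and vertical below 0.26 rad and linear speed of probe below 0.02 m/s and angle between the x axis of probe and the x axis of block, either way round below 0.26 rad); the robot touches nothing.
It fails at once if the squeezed-open probe is pressed on the post or block with more than 10 N (value of joint plunger above 0.0085 m and contact force between probe and block above 10 N).
It fails at once if the probe is pressed on the post or block with more than 35 N (the clamp itself makes up to 20 N) (contact force between probe and block above 35 N).
It fails at once if the probe is crushed: more than 90 N from the fingers in all (contact force between the fingers and probe above 90 N).
It fails at once if the vial is moved by more than 25 mm (distance of vial from where it was at the start of the episode above 0.025 m).
It fails at once if the bottle is moved by more than 25 mm (distance of bottle from where it was at the start of the episode above 0.025 m).
It also fails if it takes over 48 s, if anything falls off the work surface, if the arm or the gripper's body presses on something with over 40 N, if the wrist force passes 120 N, or if a joint passes its speed limit or range.

ROBOT

A 6-joint arm with a two-finger parallel gripper is mounted at the origin on a cart in front of the work surface, level with it; the furniture and walls round the work are solid. World frame = base frame: x ahead of the robot, y to its left, z up, the work surface at z = 0. Lengths are in m, angles in rad, forces in N, time in s.
With the tool pointing down it reaches from about 0.425 to 0.95 m from the base axis. Payload 3.5 kg.
Tool frame: the origin (TCP) lies midway between the tips of the shut fingers; the grasp point (between the pads) lies 19 mm behind it; z points along the fingers, y is the line along which they close (so a half turn about z gives the same grasp; the last joint's range is limited). The gripper opens to 85 mm and grips with 20 to 120 N. Pads are 22 mm wide; open, the fingers measure 114 mm over their backs; the gripper's body (76 mm by 85 mm) begins 54 mm behind the grasp point. The pads swing forward as they close: fully open they stand 13 mm farther back than shut.
Start: joints at [0.987, 0.286, 1.577, -0, 1.279, -0.15], TCP at [0.284, 0.612, 0.231] pointing down, gripper open.
Joint ranges: [-2.77, 2.77], [-0.9, 2.22], [0.21, 2.48], [-1.53, 4.67], [0.24, 2.81], [-2.84, 2.84]. Speed limits (rad/s): [2.79, 2.79, 3.14, 3.14, 3.14, 3.14].

INTERFACE

Orientations are given as a unit quaternion [x, y, z, w].
In Python, from plant import * gives the robot as it stands.
- The arm moves only by the tool move_arm, never from a script. Its argument "moves" is a list of rows, each a list of 3 entries, a list of its own where there are three numbers: the opening, from 0 (shut) to 1 (fully open), then the shift along the tool's x, y, z in m, then the turn, a rotation vector about the tool's x, y, z in rad. A call has exactly 10 rows; each row shifts and turns the commanded pose from where the row before left it, along the tool's axes as they then stand; what a row does not reach is not made up. A row lasts 1/12 s, in which the tool goes at most 41.7 mm and 7.16 degrees, less where a joint would pass 70% of its speed; a pose out of reach is approached as far as the arm can. A call is refused whole if a number of a shift passes 0.0417 or a number of a turn 0.125, either way. A call with a gripper value outside its range is refused whole. The fingers move at their own pace and stop on an object; "grip_force" is the grip in N (left out, the last holds). Time passes only in rows, so rows that do not move let the fingers close, or fill a call up. It gives the time, the measured TCP pose, the force, the opening and the grip force at its end, in the units of the state.
- get_state(): the state, without advancing time (a new reading comes with each control period).
- read_camera(name): name is "side" or "top" or "wrist"; returns the picture (480x640x3 uint8, red, green, blue); there is no depth.
- camera_params(name): a dict with "fx", "fy", "cx", "cy" (pixels), "rvec" (rotation vector, rad) and "tvec" (3), from world to camera coordinates, as OpenCV has them; the wrist camera has in their place "tool_from_camera" (4x4, takes a point from camera to tool coordinates, whose origin is the TCP and whose axes are the flange's). Camera axes: x right, y down, z forward; pixel columns grow to the right and rows downward; lengths in m; the calibration is good to about 2 mm. A picture is of the moment at which its call begins: read the wrist's pose just before it. camera_params takes no time and is no camera call.
- sign_off(): hands the job in; it is judged then, once.
The state is a dict: "time": time; "qpos": joint angles; "dq": joint speeds; "joint_efforts": joint torques, N m; "eef_pos": TCP position; "tcp_rot": TCP orientation; "contact_force": force on the tool from outside, world axes, zero at the start; "wrist_torque": the same for the moment, N m; "opening": opening from 0.0 (shut) to 1.0 (fully open); "finger_force": force on a finger pad.
Only numpy, scipy, OpenCV 4.12 (cv2) and the standard library are available. Lean on these libraries where they do the work, as an engineer would, in place of code of your own. Each camera call takes 0.05 s, during which the arm holds its last target. There are 200 camera calls.

## Working session

There is one attempt and no reset: what is moved stays moved. The work goes in short steps, Python scripts to look and compute and a tool call to move; the robot and the scene stay as the last step left them, time stands still between calls to the robot, and variables do not carry over. Pictures are saved under pics/ and viewed, at most 10 in all, crops included, and the job is handed in when it is done.

Besides the shell and the picture viewer there is one more tool, called after "Emit:" as a command line: name --argument value ..., lists and objects as JSON in quotes. move_arm: Moves the arm, as the interface text tells. Its arguments: {"type":"object","properties":{"moves":{"type":"array"},"grip_force":{"type":"number"}},"required":["moves"]}

```bash
ls; mkdir -p pics; cat > h.py <<'E'
from plant import *
import numpy as np, cv2
from scipy.spatial.transform import Rotation as R
def cam(n):
    p=camera_params(n)
    K=np.array([[p['fx'],0,p['cx']],[0,p['fy'],p['cy']],[0,0,1.]])
    if 'rvec' in p:
        Rm=R.from_rotvec(np.ravel(p['rvec'])).as_matrix(); t=np.ravel(p['tvec'])
    else:
        s=get_state(); T=np.eye(4); T[:3,:3]=R.from_quat(s['tcp_rot']).as_matrix(); T[:3,3]=s['eef_pos']
        T=np.linalg.inv(T@np.array(p['tool_from_camera'])); Rm=T[:3,:3]; t=T[:3,3]
    return K,Rm,t
def ray(c,uv):
    K,Rm,t=c; d=Rm.T@np.linalg.inv(K)@np.array([uv[0],uv[1],1.]); return -Rm.T@t,d
def onz(c,uv,z):
    o,d=ray(c,uv); return o+d*(z-o[2])/d[2]
def proj(c,P):
    K,Rm,t=c; q=K@(Rm@np.asarray(P)+t); return q[:2]/q[2]
def tri(c1,u1,c2,u2):
    A=[];b=[]
    for c,u in((c1,u1),(c2,u2)):
        o,d=ray(c,u); d=d/np.linalg.norm(d); M=np.eye(3)-np.outer(d,d); A.append(M); b.append(M@o)
    return np.linalg.solve(sum(A),sum(b))
def save(n,im): cv2.imwrite('pics/'+n,im[:,:,::-1])
E
python3 - <<'E'
from h import *
for n in('side','top','wrist'):
    im=read_camera(n); np.save(n+'.npy',im); save(n+'0.png',im)
    K,Rm,t=cam(n); print(n,K[0,0],(-Rm.T@t).round(3),Rm[2].round(2))
s=get_state();print(s)
E
```

```text
pics
side 448.09511844423156 [0.334 0.574 0.544] [ 0.36 -0.74 -0.57]
top 516.055282952856 [ 0.39  -0.038  1.077] [ 0.23 -0.02 -0.97]
wrist 413.5933978273954 [0.22  0.643 0.372] [ 0.25 -0.12 -0.96]
{'time': 0.15, 'qpos': array([ 9.86973534e-01,  2.86995288e-01,  1.57783916e+00,  2.44596308e-05,
        1.27862930e+00, -1.49972049e-01]), 'dq': array([-0.00090942, -0.00330079, -0.00360974,  0.00139977, -0.00059947,
        0.00106341]), 'joint_efforts': array([ 5.46445190e-04, -4.06605792e+01, -2.93141627e+01, -1.26296100e-04,
        3.93543625e-03, -2.35963876e-05]), 'eef_pos': array([0.28341122, 0.61205103, 0.23024371]), 'tcp_rot': array([ 2.15231431e-01,  9.76562623e-01, -8.69081114e-04, -3.46529279e-04]), 'contact_force': array([-0.07750076, -0.14781596,  0.06483622]), 'wrist_torque': array([ 0.01648644, -0.00856048,  0.00329023]), 'finger_force': 0.0, 'opening': 0.9977117806321858}
```

View pics/top0.png

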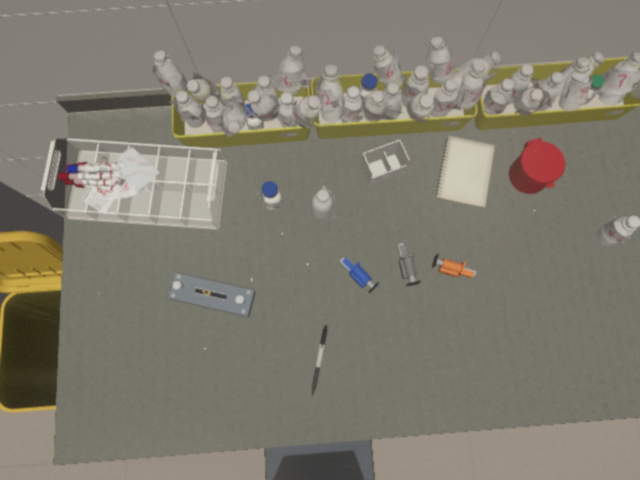

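View pics/side0.png

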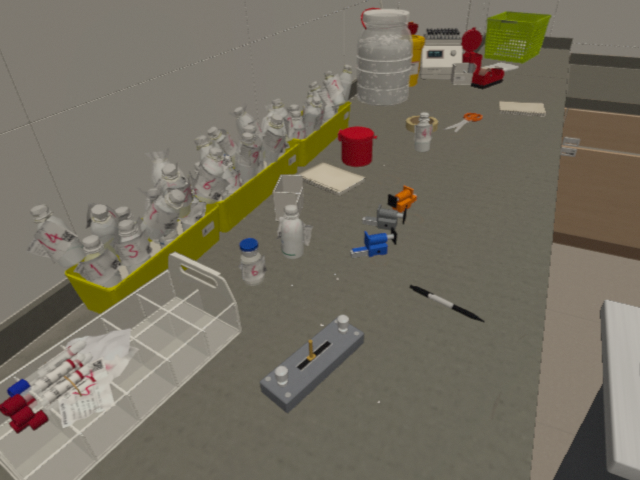

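Candidates shaped like the probe, in the top view: grey (408,264), blue (358,274) and orange (456,268). I choose the grey one. Its hook end is at about (403,245) and its thumb plate at (411,283). The block is at (210,295), with the slim post near (207,293). Next is a close crop to check this.

```bash
python3 - <<'E'
from h import *
im=np.load('top.npy')
a=cv2.resize(im[230:300,375:445],(400,400),interpolation=cv2.INTER_CUBIC)
b=cv2.resize(im[260:330,165:265][:, :],(571,400),interpolation=cv2.INTER_CUBIC)[:, :400]
b=cv2.resize(im[255:335,170:250],(400,400),interpolation=cv2.INTER_CUBIC)
save('crop1.png',np.hstack([a,b]))
c=cam('top')
hsv=cv2.cvtColor(im,cv2.COLOR_RGB2HSV)
g=im.astype(int)
# block mask: bluish grey
m=((g[:,:,2]-g[:,:,0]>8)&(hsv[:,:,2]>70)).astype(np.uint8)
m[:, :150]=0;m[:, 270:]=0;m[:260]=0;m[330:]=0
n,l,st,ce=cv2.connectedComponentsWithStats(m); i=1+np.argmax(st[1:,4]); print(st[i],ce[i])
print(cv2.boxPoints(cv2.minAreaRect(np.argwhere(l==i)[:,::-1].astype(np.float32))))
print([ (k,(onz(c,u,.025)).round(4)) for k,u in dict(p=(207,293)).items()])
E
```

```text
[221 299  28  16 145] [234.02758621 306.66206897]
[[219.43121 307.2294 ]
 [222.6514  296.49545]
 [248.79819 304.3395 ]
 [245.578   315.07346]]
[('p', array([0.5496, 0.1888, 0.025 ]))]
```

View pics/crop1.png

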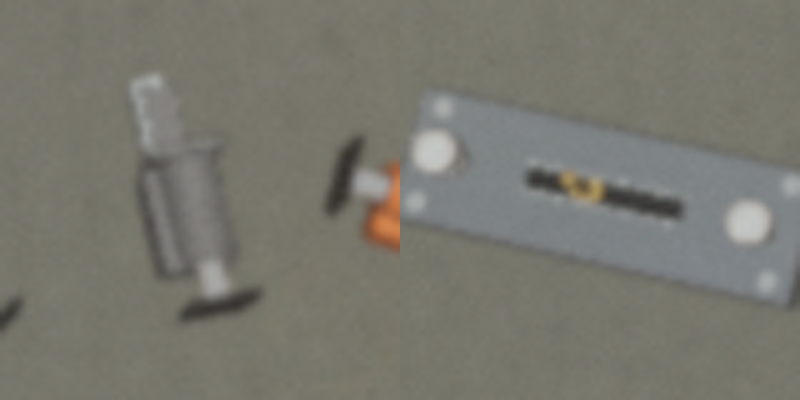

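The crop shows the grey probe (left) with its hook at the upper left and its black thumb plate at about (414,283) in the full image. In the block half, the post's ring is near (206,292), between caps at (177,285) and (240,299).

```bash
cat >> h.py <<'E'
def plan(target,yaw):
    "shift in present tool axes to target; turn about tool z so that tool y points along yaw"
    s=get_state(); Rt=R.from_quat(s['tcp_rot']).as_matrix()
    y=np.arctan2(Rt[1,1],Rt[0,1]); d=np.asarray(target)-s['eef_pos']
    e=(yaw-y+np.pi)%(2*np.pi)-np.pi
    print('t',round(s['time'],2),'pos',s['eef_pos'].round(4),'yaw',y.round(4),'tilt',Rt[:,2].round(4),'open',round(s['opening'],3),'F',s['contact_force'].round(1),s['finger_force'])
    print('shift',(Rt.T@d).round(4),'turnz',round(-e,4))
E
python3 - <<'E'
from h import *
c=cam('top')
A=lambda x,y:(375+x/5.714-.5,230+y/5.714-.5)
B=lambda x,y:(170+(x-400)/5-.5,255+y/5-.5)
th=onz(c,A(221,303),.048); fp=onz(c,A(182,148),.048)
v=fp-th; yp=np.arctan2(v[1],v[0]); print('thumb',th,'fp',fp,np.linalg.norm(v),'yaw',yp)
print('hook',onz(c,A(147,80),.015))
org=(th+fp)/2+0.012*np.array([np.cos(yp),np.sin(yp),0]); print('origin',org)
c1=onz(c,B(434,150),.053);c2=onz(c,B(748,222),.053); v=c1-c2; yb=np.arctan2(v[1],v[0])-np.pi/2
print('block',(c1+c2)/2,np.linalg.norm(v),'yaw',yb)
print('post',onz(c,B(582,187),.0615), 'alt z25',onz(c,B(582,187),.025))
g=(th+fp)/2; plan([g[0],g[1],.18],yp)
E
```

```text
thumb [ 0.53577514 -0.22988759  0.048     ] fp [ 0.59221271 -0.22251003  0.048     ] 0.056917725120484826 yaw 0.1299838352222993
hook [ 0.62522409 -0.21843196  0.015     ]
origin [ 0.57589269 -0.22464339  0.048     ]
block [0.54787308 0.1815172  0.053     ] 0.1297497312786994 yaw -0.2998068847697457
post [0.54637383 0.18305284 0.0615    ] alt z25 [0.55200045 0.19099567 0.025     ]
t 0.15 pos [0.2834 0.6121 0.2302] yaw 1.1369 tilt [-0.0011 -0.0015 -1.    ] open 0.998 F [-0.1 -0.1  0.1] 0.0
shift [-0.607  -0.6425  0.0512] turnz 1.007
```

Emit:
move_arm --moves '[[1,[-0.028,-0.03,0.0022],[0,0,0]],[1,[-0.028,-0.03,0.0022],[0,0,0]],[1,[-0.028,-0.03,0.0022],[0,0,0]],[1,[-0.028,-0.03,0.0022],[0,0,0]],[1,[-0.028,-0.03,0.0022],[0,0,0]],[1,[-0.028,-0.03,0.0022],[0,0,0]],[1,[-0.028,-0.03,0.0022],[0,0,0]],[1,[-0.028,-0.03,0.0022],[0,0,0]],[1,[-0.028,-0.03,0.0022],[0,0,0]],[1,[-0.028,-0.03,0.0022],[0,0,0]]]' --grip_force 25

```text
time: 0.98
eef_pos: [0.4115, 0.2207, 0.2091]
tcp_rot: [0.215, 0.977, 0.0, 0.0]
contact_force: [1.2, -0.2, -0.6]
opening: 1.001
finger_force: 0.0
```

```bash
python3 - <<'E'
from h import *
plan([.564,-.226,.18],.13)
c=cam('wrist'); im=read_camera('wrist'); save('w1.png',im)
for P in([.5479,.1815,.053],[.546,.183,.0615],[.552,.191,.025]): print(proj(c,P))
c=cam('top')
E
```

```text
t 0.98 pos [0.4115 0.2207 0.2091] yaw 1.1375 tilt [ 2.e-04  0.e+00 -1.e+00] open 1.001 F [ 1.2 -0.2 -0.6] 0.0
shift [-0.3259 -0.3414  0.0291] turnz 1.0075
[341.77216638 379.49739396]
[343.11691976 383.40045737]
[351.50186023 360.15506468]
```

View pics/w1.png

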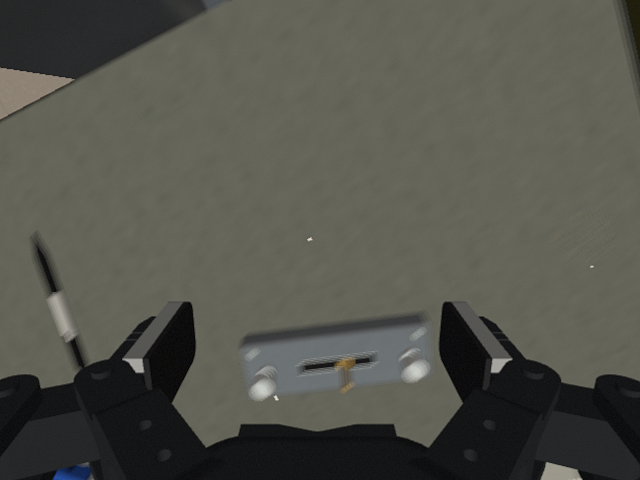

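The wrist view shows the block, with caps at (263,384) and (414,367), the post's foot at about (345,364) and its tip at (346,389). Next I combine this with the side view.

```bash
python3 - <<'E'
from h import *
w=cam('wrist'); sd=cam('side'); tp=cam('top')
c1=onz(w,(414,363),.053);c2=onz(w,(263,381),.053); print('caps wrist',c1,c2)
im=np.load('side.npy'); h=cv2.cvtColor(im,cv2.COLOR_RGB2HSV)
def brass(im,x0,x1,y0,y1):
    h=cv2.cvtColor(im,cv2.COLOR_RGB2HSV); m=(h[...,0]>8)&(h[...,0]<28)&(h[...,1]>110)&(h[...,2]>60)
    p=np.argwhere(m[y0:y1,x0:x1])+[y0,x0]; return p[:,::-1]
ps=brass(im,270,350,320,380); print('side',len(ps),ps.min(0),ps.max(0),ps.mean(0))
pw=brass(cv2.imread('pics/w1.png')[:,:,::-1],300,390,340,410); print('wrist',len(pw),pw.min(0),pw.max(0),pw.mean(0))
pt=brass(np.load('top.npy'),190,225,280,305); print('top',len(pt),pt.min(0),pt.max(0),pt.mean(0))
tw=(pw[pw[:,1]>pw[:,1].max()-4].mean(0)); ts=ps[ps[:,1]<ps[:,1].min()+3].mean(0)
print(tw,ts,'tip tri',tri(w,tw,sd,ts),'w onz',onz(w,tw,.061),'s onz',onz(sd,ts,.061))
C=np.array([.5479,.1815]); yb=-.2998; ex=np.array([np.cos(yb),np.sin(yb)]); ey=np.array([-ex[1],ex[0]])
for q in(tri(w,tw,sd,ts),onz(w,tw,.061),onz(sd,ts,.061),onz(w,(345,362),.029),onz(tp,pt.mean(0),.04)):
    print('in slot',(q[:2]-C)@ex,(q[:2]-C)@ey)
v=(c1-c2); m=(c1+c2)/2; print('block wrist',m,np.arctan2(v[1],v[0]),np.linalg.norm(v))
E
```

```text
caps wrist [0.56049709 0.23428938 0.053     ] [0.52346385 0.11391352 0.053     ]
side 88 [307 340] [315 360] [310.56818182 351.90909091]
wrist 126 [334 360] [355 370] [345.73809524 363.49206349]
top 2 [208 293] [209 293] [208.5 293. ]
[347.18181818 368.        ] [310. 341.] tip tri [0.55149188 0.17936477 0.04696433] w onz [0.53652398 0.18436298 0.061     ] s onz [0.55054571 0.18693088 0.061     ]
in slot 0.004062257645095017 -0.0009791990097781453
in slot -0.01171411872962326 -0.0006243888359967827
in slot 0.0009237983804619777 0.005969991367276285
in slot 0.0036947684807839675 -0.002301997563138352
in slot -0.0011137691849172691 0.0007642511809242272
block wrist [0.54198047 0.17410145 0.053     ] 1.2723390728075368 0.12594367126891184
```

Emit:
move_arm --moves '[[1,[-0.027,-0.029,0.0024],[0,0,0]],[1,[-0.027,-0.029,0.0024],[0,0,0]],[1,[-0.027,-0.029,0.0024],[0,0,0]],[1,[-0.027,-0.029,0.0024],[0,0,0]],[1,[-0.027,-0.029,0.0024],[0,0,0]],[1,[-0.027,-0.029,0.0024],[0,0,0]],[1,[-0.027,-0.029,0.0024],[0,0,0]],[1,[-0.027,-0.029,0.0024],[0,0,0]],[1,[-0.027,-0.029,0.0024],[0,0,0]],[1,[-0.027,-0.029,0.0024],[0,0,0]]]'

```text
time: 1.87
eef_pos: [0.5348, -0.156, 0.1849]
tcp_rot: [0.215, 0.977, 0.0, -0.0]
contact_force: [1.5, 0.6, 0.4]
opening: 1.001
finger_force: 0.0
```

Emit:
move_arm --moves '[[1,[-0.027,-0.025,0.0024],[0,0,0]],[1,[-0.027,-0.026,0.0024],[0,0,0]],[1,[0,0,0],[0,0,0.124]],[1,[0,0,0],[0,0,0.124]],[1,[0,0,0],[0,0,0.124]],[1,[0,0,0],[0,0,0.124]],[1,[0,0,0],[0,0,0.124]],[1,[0,0,0],[0,0,0.124]],[1,[0,0,0],[0,0,0.124]],[1,[0,0,0],[0,0,0.124]]]'

```text
time: 2.7
eef_pos: [0.5621, -0.2228, 0.18]
tcp_rot: [0.656, 0.754, -0.0, -0.0]
contact_force: [-0.1, -0.1, 1.0]
opening: 1.003
finger_force: 0.0
```

```bash
python3 - <<'E'
from h import *
plan([.564,-.226,.18],.13)
w=cam('wrist'); im=read_camera('wrist'); save('w2.png',im)
for P in([.564,-.226,.048],[.576,-.2246,0]): print(proj(w,P))
E
```

```text
t 2.7 pos [ 0.5621 -0.2228  0.18  ] yaw 0.1387 tilt [-8.e-04  5.e-04 -1.e+00] open 1.003 F [-0.1 -0.1  1. ] 0.0
shift [-0.0034  0.0015  0.    ] turnz 0.0087
[319.38090219 229.21119034]
[334.19067715 213.76949685]
```

View pics/w2.png

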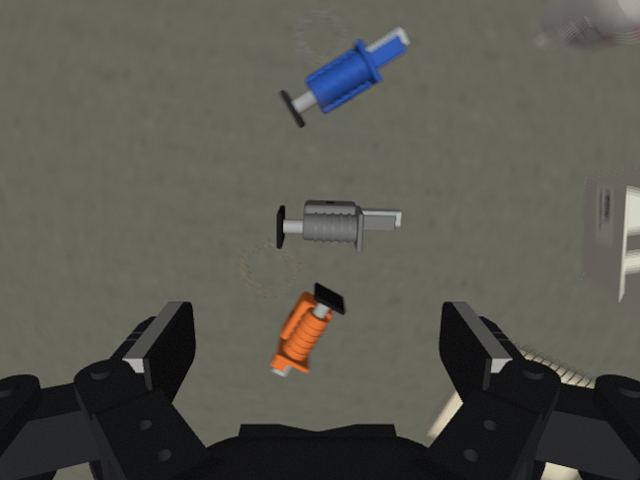

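The wrist view shows the grey probe alone between the blue and the orange one. Its thumb plate is at (279,227), its finger plate at (362,227) and its hook at the right, (398,219).

```bash
python3 - <<'E'
from h import *
w=cam('wrist')
im=cv2.imread('pics/w2.png')[:,:,::-1]
# thumb plate: black pixels near
g=im.max(2); p=np.argwhere(g[195:260,265:295]<45)[:,::-1]+[265,195]; print(len(p),p.min(0),p.max(0))
print(cv2.fitLine(p.astype(np.float32),cv2.DIST_L2,0,.01,.01).ravel())
th=onz(w,(277.5,227),.046); fp=onz(w,(365,227.5),.046); v=fp-th
print(th,fp,np.linalg.norm(v),np.arctan2(v[1],v[0])); m=(th+fp)/2
hk=onz(w,(402,219),.015); print('hook',hk, np.arctan2(*(hk-m)[[1,0]]))
plan([m[0],m[1],.018],np.arctan2(v[1],v[0]))
E
```

```text
265 [277 206] [284 247]
[ 5.2158237e-02 -9.9863881e-01  2.8007925e+02  2.2623396e+02]
[ 0.53523653 -0.22885038  0.046     ] [ 0.5951494 -0.2210628  0.046    ] 0.06041687046880531 0.129257115706258
hook [ 0.62683047 -0.21833955  0.015     ] 0.10694457211417167
t 2.75 pos [ 0.5621 -0.2228  0.1801] yaw 0.1349 tilt [-7.e-04  5.e-04 -1.e+00] open 0.998 F [ 0.  -0.3  0.5] 0.0
shift [-0.0026  0.0029  0.1621] turnz 0.0057
```

Emit:
move_arm --moves '[[1,[-0.0026,0.003,0.02],[0,0,0.01]],[1,[0,0,0.025],[0,0,0]],[1,[0,0,0.025],[0,0,0]],[1,[0,0,0.025],[0,0,0]],[1,[0,0,0.025],[0,0,0]],[1,[0,0,0.02],[0,0,0]],[1,[0,0,0.012],[0,0,0]],[1,[0,0,0.008],[0,0,0]],[1,[0,0,0],[0,0,0]],[1,[0,0,0],[0,0,0]]]'

```text
time: 3.58
eef_pos: [0.5661, -0.2254, 0.021]
tcp_rot: [0.658, 0.753, 0.0, 0.0]
contact_force: [-0.1, -0.0, 0.0]
opening: 0.998
finger_force: 0.0
```

```bash
python3 - <<'E'
from h import *
plan([.5652,-.2250,.018],.125)
im=read_camera('wrist'); save('w3.png',cv2.resize(im[150:450,120:520],(600,450)))
E
```

```text
t 3.58 pos [ 0.5661 -0.2254  0.021 ] yaw 0.1356 tilt [ 5.e-04 -3.e-04 -1.e+00] open 0.998 F [-0.1 -0.   0. ] 0.0
shift [ 0.0005 -0.0008  0.003 ] turnz 0.0106
```

View pics/w3.png

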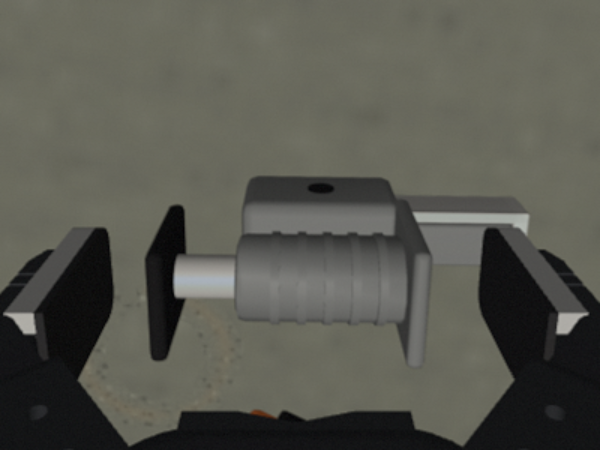

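The fingers straddle both plates: thumb plate at (165,280) and finger plate at (417,285) in the crop, centred and clear. Next I close the gripper.

Emit:
move_arm --moves '[[1,[0.0005,-0.0008,0.004],[0,0,0.01]],[0.7,[0,0,0],[0,0,0]],[0.6,[0,0,0],[0,0,0]],[0.5,[0,0,0],[0,0,0]],[0.45,[0,0,0],[0,0,0]],[0.4,[0,0,0],[0,0,0]],[0.4,[0,0,0],[0,0,0]],[0.4,[0,0,0],[0,0,0]],[0.4,[0,0,0],[0,0,0]],[0.4,[0,0,0],[0,0,0]]]' --grip_force 25

```text
time: 4.47
eef_pos: [0.5684, -0.226, 0.02]
tcp_rot: [0.662, 0.75, 0.002, 0.004]
contact_force: [2.8, 1.0, 5.8]
opening: 0.554
finger_force: 26.8
```

Emit:
move_arm --moves '[[0.4,[0,0,-0.003],[0,0,0]],[0.4,[0,0,-0.008],[0,0,0]],[0.4,[0,0,-0.012],[0,0,0]],[0.4,[0,0,-0.015],[0,0,0]],[0.4,[0,0,-0.02],[0,0,0]],[0.4,[0,0,-0.02],[0,0,0]],[0.4,[0,0,-0.02],[0,0,0]],[0.4,[0,0,-0.01],[0,0,0]],[0.4,[0,0,0],[0,0,0]],[0.4,[0,0,0],[0,0,0]]]' --grip_force 28

```text
time: 5.3
eef_pos: [0.5647, -0.2248, 0.125]
tcp_rot: [0.662, 0.75, 0.0, 0.0]
contact_force: [-0.7, 0.2, -0.2]
opening: 0.547
finger_force: 29.2
```

```bash
python3 - <<'E'
from h import *
plan([.5652,-.2250,.12],-.299)
im=read_camera('wrist'); save('w4.png',im[150:450,120:520]); save('w4f.png',im)
im=read_camera('side'); np.save('side1.npy',im)
a=cv2.resize(cv2.imread('pics/w4.png'),(400,300)); b=cv2.resize(im[120:270,330:530][:,:,::-1],(400,300),interpolation=cv2.INTER_CUBIC)
cv2.imwrite('pics/m4.png',np.hstack([a,b]))
E
```

```text
t 5.3 pos [ 0.5647 -0.2248  0.125 ] yaw 0.1249 tilt [ 7.e-04 -5.e-04 -1.e+00] open 0.547 F [-0.7  0.2 -0.2] 29.183309376239777
shift [-0.0002  0.0004  0.005 ] turnz 0.4239
```

View pics/m4.png

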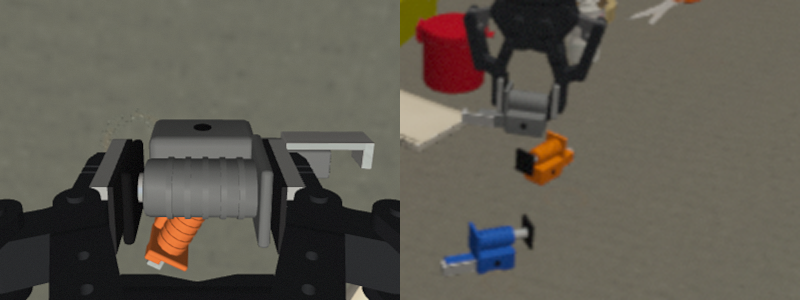

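The probe is held with its hook fully out. In the left half, the cross piece is at (366,152) and the nose end is at about (329,163). Next I compare the projected hook and nose corners with these.

```bash
python3 - <<'E'
from h import *
p=camera_params('wrist'); T=np.linalg.inv(np.array(p['tool_from_camera']))
K=np.array([[p['fx'],0,p['cx']],[0,p['fy'],p['cy']],[0,0,1.]])
c=(K,T[:3,:3],T[:3,3])
g=lambda x,y,z:np.array([y,x+6,20-z])/1000.
for n,q in dict(hook_in_top=(58,-2,15),hook_out_top=(62,-2,15),hook_out_far=(62,9,15),hook_out_bot=(62,-2,3),nose_end_top=(46,-6,16),nose_end_bot=(46,-6,2),fp_top_m=(18,-14,48),fp_top_p=(18,14,48)).items():
    print(n,(proj(c,g(*q))-[120,150]).round(1))
im=cv2.imread('pics/w4.png'); save('z.png',cv2.resize(im[110:190,260:400],(784,448),interpolation=cv2.INTER_CUBIC)[:,:,::-1])
E
```

```text
hook_in_top [361.5 161.2]
hook_out_top [371.7 161.2]
hook_out_far [375.1 135. ]
hook_out_bot [360.1 148.1]
nose_end_top [330.6 171.6]
nose_end_bot [320.3 155.8]
fp_top_m [272.3 241.7]
fp_top_p [276.9 162.5]
```

View pics/z.png

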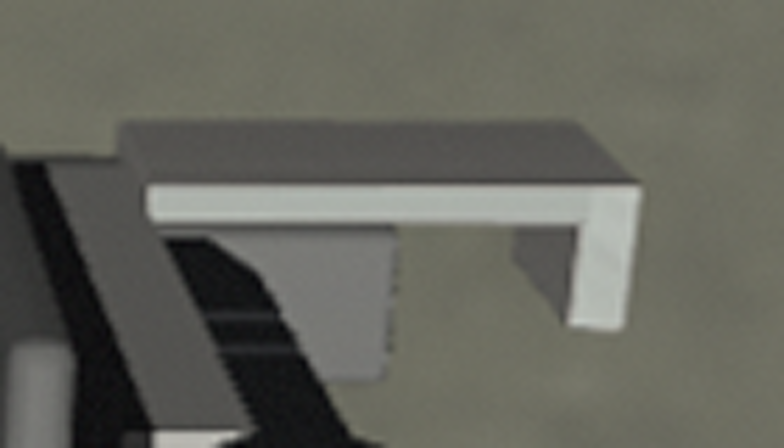

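Emit:
move_arm --moves '[[0.4,[0.015,-0.001,0],[0,0,0]],[0.4,[0.03,-0.003,0],[0,0,0]],[0.4,[0.034,-0.0031,0],[0,0,0]],[0.4,[0.034,-0.0031,0],[0,0,0]],[0.4,[0.034,-0.0031,0],[0,0,0]],[0.4,[0.034,-0.0031,0],[0,0,0]],[0.4,[0.034,-0.0031,0],[0,0,0]],[0.4,[0.034,-0.0031,0],[0,0,0]],[0.4,[0.034,-0.0031,0],[0,0,0]],[0.4,[0.034,-0.0031,0],[0,0,0]]]'

```text
time: 6.23
eef_pos: [0.4945, 0.0884, 0.1232]
tcp_rot: [0.662, 0.75, -0.001, -0.001]
contact_force: [1.4, 0.7, 0.1]
opening: 0.551
finger_force: 29.2
```

Emit:
move_arm --moves '[[0.4,[0.034,-0.0031,0],[0,0,0]],[0.4,[0.034,-0.0031,0],[0,0,0]],[0.4,[0.034,-0.0031,0],[0,0,0.03]],[0.4,[0.03,-0.003,0],[0,0,0.06]],[0.4,[0.02,-0.002,0],[0,0,0.08]],[0.4,[0,0,0.003],[0,0,0.08]],[0.4,[0,0,0.003],[0,0,0.08]],[0.4,[0,0,0.003],[0,0,0.06]],[0.4,[0,0,0.003],[0,0,0.034]],[0.4,[0,0,0],[0,0,0]]]'

```text
time: 7.07
eef_pos: [0.4641, 0.2359, 0.1104]
tcp_rot: [0.805, 0.594, -0.002, -0.001]
contact_force: [-0.4, -0.1, -1.2]
opening: 0.553
finger_force: 29.2
```

```bash
python3 - <<'E'
from h import *
plan([.4626,.2353,.11],-.299)
im=read_camera('wrist'); save('w5.png',im)
np.save('side2.npy',read_camera('side'));np.save('top2.npy',read_camera('top'))
w=cam('wrist')
for P in([.549,.183,.0615],[.549,.183,.025]): print(proj(w,P))
E
```

```text
t 7.07 pos [0.4641 0.2359 0.1104] yaw -0.2989 tilt [-4.2e-03 -9.0e-04 -1.0e+00] open 0.553 F [-0.4 -0.1 -1.2] 29.156467616558075
shift [-0.001  -0.0012  0.0004] turnz 0.0001
[505.09773114 313.29267493]
[478.36221971 285.19334141]
```

View pics/w5.png

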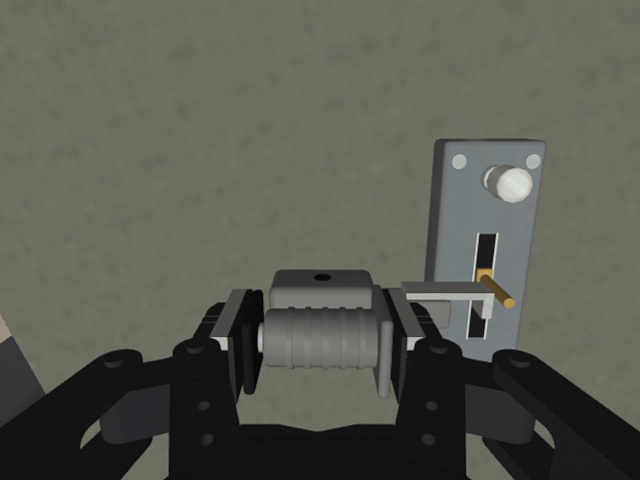

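The wrist view shows the open hook at (487,300), the post's tip at (509,303) and its foot at (485,275). The slot line runs (487,235)–(477,338).

```bash
python3 - <<'E'
from h import *
w=cam('wrist'); im=cv2.imread('pics/w5.png')[:,:,::-1]
h=cv2.cvtColor(im,cv2.COLOR_RGB2HSV); m=((h[...,0]>8)&(h[...,0]<28)&(h[...,1]>100)&(h[...,2]>60)); m[:, :460]=0;m[:, 530:]=0;m[:255]=0;m[320:]=0
p=np.argwhere(m)[:,::-1]; print(len(p),p.min(0),p.max(0))
s=get_state(); Rt=R.from_quat(s['tcp_rot']).as_matrix()
thr=s['eef_pos']+Rt@[-.0025,.058,.011]
for nm,u,z in(('tip',(509.5,302.5),.0615),('foot',(485,275),.029),('slotA',(487,234),.025),('slotB',(477,339),.025),('cap',(515,184),.053)):
    q=onz(w,u,z); d=Rt.T@(q-thr); print(nm,q.round(4),'rel throat tool',d.round(4))
a=onz(w,(487,234),.025)-onz(w,(477,339),.025); print('slot yaw',np.arctan2(a[1],a[0])-np.pi/2)
t=cam('top')
pt=np.load('side2.npy');print(tri(w,(509.5,302.5),cam('side'),(310,340)))
E
```

```text
544 [475 268] [514 307]
tip [0.5522 0.1883 0.0615] rel throat tool [-0.0174  0.039   0.0392]
foot [0.5528 0.1903 0.029 ] rel throat tool [-0.0153  0.0391  0.0717]
slotA [0.5598 0.2129 0.025 ] rel throat tool [0.0083 0.0391 0.0757]
slotB [0.5413 0.1477 0.025 ] rel throat tool [-0.0594  0.0406  0.0757]
cap [0.5684 0.2451 0.053 ] rel throat tool [0.0417 0.0379 0.0477]
slot yaw -0.27571381760094904
[0.54820492 0.19310786 0.07021461]
```

Emit:
move_arm --moves '[[0.4,[0,0,0.01],[0,0,0]],[0.4,[0,0,0.015],[0,0,0]],[0.4,[0,0,0.013],[0,0,0]],[0.4,[0,0,0.007],[0,0,0]],[0.4,[0,0.008,0],[0,0,0]],[0.4,[0,0.01,0],[0,0,0]],[0.4,[0,0.01,0],[0,0,0]],[0.4,[0,0.007,0],[0,0,0]],[0.4,[0,0.004,0],[0,0,0]],[0.4,[0,0,0],[0,0,0]]]'

```text
time: 8.05
eef_pos: [0.5053, 0.2239, 0.0684]
tcp_rot: [0.805, 0.593, 0.001, 0.0]
contact_force: [0.3, -0.7, -0.0]
opening: 0.551
finger_force: 29.2
```

```bash
python3 - <<'E'
from h import *
plan([.5,.2,.065],-.29)
im=read_camera('wrist'); save('w6.png',cv2.resize(im[220:400,400:600],(666,600),interpolation=cv2.INTER_CUBIC))
w=cam('wrist'); s=get_state(); Rt=R.from_quat(s['tcp_rot']).as_matrix(); thr=s['eef_pos']+Rt@[-.0025,.058,.011]; print('thr',thr)
for P in([.5522,.1883,.0615],[.5525,.189,.054]): print(proj(w,P),(Rt.T@(np.array(P)-thr)).round(4))
E
```

```text
t 8.05 pos [0.5053 0.2239 0.0684] yaw -0.3001 tilt [ 2.e-03  4.e-04 -1.e+00] open 0.551 F [ 0.3 -0.7 -0. ] 29.159401953220367
shift [-0.0244  0.002   0.0033] turnz -0.0101
thr [0.55909326 0.20448453 0.05705425]
[457.18650139 349.37725941] [-0.0175 -0.0018 -0.0045]
[451.73154938 338.17889545] [-0.0167 -0.0017  0.003 ]
```

View pics/w6.png

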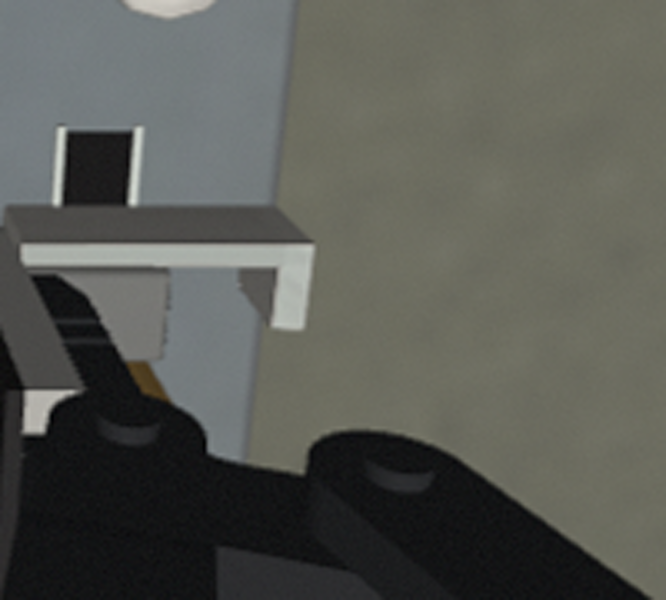

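The open hook is at crop (290,290) and the nose end at (165,310). The brass post shows at (150,380), partly hidden by the finger. It looks a little too far towards the nose, so I back off slightly, let the arm settle and measure again numerically.

Emit:
move_arm --moves '[[0.4,[0,-0.003,0.003],[0,0,0]],[0.4,[0,0,0],[0,0,0]],[0.4,[0,0,0],[0,0,0]],[0.4,[0,0,0],[0,0,0]],[0.4,[0,0,0],[0,0,0]],[0.4,[0,0,0],[0,0,0]],[0.4,[0,0,0],[0,0,0]],[0.4,[0,0,0],[0,0,0]],[0.4,[0,0,0],[0,0,0]],[0.4,[0,0,0],[0,0,0]]]'

```text
time: 8.93
eef_pos: [0.5006, 0.2251, 0.0645]
tcp_rot: [0.805, 0.594, -0.0, 0.0]
contact_force: [-0.3, -0.2, -0.6]
opening: 0.554
finger_force: 29.2
```

```bash
cat > m.py <<'E'
from h import *
plan([.5,.2,.065],-.29)
w=cam('wrist'); im=read_camera('wrist')
np.save('w7.npy',im)
s=get_state(); Rt=R.from_quat(s['tcp_rot']).as_matrix(); thr=s['eef_pos']+Rt@[-.0025,.058,.011]; print('thr',thr)
h=cv2.cvtColor(im,cv2.COLOR_RGB2HSV); m=((h[...,0]>8)&(h[...,0]<28)&(h[...,1]>100)&(h[...,2]>50))
for r in range(300,366,4):
    x=np.where(m[r,420:520])[0]+420
    if len(x): print(r,x.min(),x.max(),end=' | ')
print()
g=im.astype(int).sum(2)
for r in(305,310,315,320): print(r,g[r,430:500:2])
for z in(.0615,.056,.05,.045):
    P=np.array([.5525,.189,z]); print(z,proj(w,P).round(1),proj(w,P+.003*Rt[:,1]).round(1))
print('gap centre top',proj(w,thr+Rt@[0,0,-.006]),'hook in',proj(w,thr+Rt@[-.002,.006,-.006]),'nose',proj(w,thr+Rt@[-.006,-.006,-.007]))
E
python3 m.py
```

```text
t 8.93 pos [0.5006 0.2251 0.0645] yaw -0.299 tilt [-0. -0. -1.] open 0.554 F [-0.3 -0.2 -0.6] 29.159219563007355
shift [-0.0242  0.0068 -0.0005] turnz -0.009
thr [0.55534228 0.20562254 0.05352714]
324 450 452 | 328 448 455 | 332 442 457 | 336 444 460 | 340 450 462 | 344 457 465 | 348 461 468 | 352 462 469 | 356 462 469 | 
305 [357 354 354 358 353 353 353 356 357 359 330 471 368 366 362 359 360 361
 358 364 372 313 259 258 255 255 283 526 530 527 537 485 293 317 308]
310 [357 354 355 356 358 356 354 353 353 355 445 393 365 363 365 364 360 363
 361 364 365 364 331 254 263 257 418 540 536 535 540 402 311 315 316]
315 [296 354 356 352 354 355 350 347 352 337 528 357 364 364 366 365 362 362
 365 364 362 365 366 364 326 240 496 545 542 533 548 308 318 314 315]
320 [ 48 152 360 352 354 355 351 350 353 326 292 369 368 362 366 366 368 371
 363 366 362 365 364 363 363 364 362 361 361 359 324 301 311 307 312]
0.0615 [470.4 352.4] [477.9 352.4]
0.056 [465.6 345.1] [472.9 345.1]
0.05 [460.7 337.5] [467.8 337.5]
0.045 [456.8 331.6] [463.7 331.6]
gap centre top [467.36589809 311.83322438] hook in [482.16883186 316.47794107] nose [451.41906674 326.92281835]
```

Emit:
move_arm --moves '[[0.4,[-0.002,-0.0006,0],[0,0,0]],[0.4,[-0.002,0,0],[0,0,0]],[0.4,[-0.002,0,0],[0,0,0]],[0.4,[-0.002,0,0],[0,0,0]],[0.4,[-0.002,0,0],[0,0,0]],[0.4,[-0.002,0,0],[0,0,0]],[0.4,[-0.002,0,0],[0,0,0]],[0.4,[0,0,0],[0,0,0]],[0.4,[0,0,0],[0,0,0]],[0.4,[0,0,0],[0,0,0]]]'

```text
time: 9.82
eef_pos: [0.496, 0.2119, 0.0646]
tcp_rot: [0.805, 0.594, 0.0, 0.0]
contact_force: [0.1, 0.8, -0.5]
opening: 0.549
finger_force: 29.2
```

```bash
python3 m.py
```

```text
t 9.82 pos [0.496  0.2119 0.0646] yaw -0.2991 tilt [ 1.e-04  1.e-04 -1.e+00] open 0.549 F [ 0.1  0.8 -0.5] 29.15907472372055
shift [-0.0102  0.0074 -0.0004] turnz -0.0091
thr [0.55066998 0.19247697 0.0535608 ]
304 452 463 | 308 451 466 | 312 454 469 | 316 456 472 | 320 459 474 | 324 461 474 | 328 468 468 | 
305 [354 356 351 354 349 354 355 351 353 355 304 192 199 196 189 177 173 175
 361 369 374 263 261 260 256 254 281 530 524 523 536 494 296 307 312]
310 [356 352 357 354 353 351 356 352 356 357 378 176 194 197 197 197 186 173
 169 175 378 363 335 251 261 257 421 535 534 536 535 417 289 309 309]
315 [297 359 354 351 355 353 348 351 351 342 539 511 292 194 200 204 204 195
 199 226 201 187 374 370 326 243 497 544 540 537 544 335 301 309 314]
320 [ 45 154 360 354 352 351 350 351 349 321 573 462 361 370 237 186 356 411
 407 407 406 400 391 365 364 362 362 359 355 355 347 300 308 315 311]
0.0615 [475.5 320.5] [483.2 320.5]
0.056 [470.4 314. ] [477.9 314. ]
0.05 [465.2 307.4] [472.4 307.4]
0.045 [461.2 302.1] [468.2 302.1]
gap centre top [467.26608735 311.72430812] hook in [482.07027564 316.36747651] nose [451.32220764 326.81661869]
```

Emit:
move_arm --moves '[[0.4,[-0.001,0,0],[0,0,0]],[0.4,[-0.001,0,0],[0,0,0]],[0.4,[-0.001,0,0],[0,0,0]],[0.4,[-0.001,0,0],[0,0,0]],[0.4,[-0.001,0,0],[0,0,0]],[0.4,[-0.0005,0,0],[0,0,0]],[0.4,[0,0,0],[0,0,0]],[0.4,[0,0,0],[0,0,0]],[0.4,[0,0,0],[0,0,0]],[0.4,[0,0,0],[0,0,0]]]'

```text
time: 10.7
eef_pos: [0.4943, 0.2067, 0.0645]
tcp_rot: [0.805, 0.594, 0.0, -0.0]
contact_force: [-0.1, -0.4, -0.7]
opening: 0.551
finger_force: 29.2
```

```bash
python3 m.py
```

```text
t 10.7 pos [0.4943 0.2067 0.0645] yaw -0.299 tilt [ 0.  0. -1.] open 0.551 F [-0.1 -0.4 -0.7] 29.15805548429489
shift [-0.0047  0.0074 -0.0005] turnz -0.009
thr [0.54902391 0.18718723 0.05353225]
304 457 475 | 308 460 476 | 312 463 475 | 
305 [356 355 354 353 354 353 348 349 353 354 288 647 383 362 217 193 195 281
 407 411 410 399 393 261 252 258 282 529 522 523 536 495 299 307 309]
310 [354 355 352 355 352 353 353 354 351 359 317 614 355 362 359 361 216 402
 399 401 399 403 403 384 260 259 423 534 528 537 537 416 286 313 309]
315 [292 351 356 353 351 351 353 351 351 342 467 535 362 363 362 359 363 349
 374 384 382 375 366 362 325 244 498 545 539 539 544 337 297 312 312]
320 [ 41 152 357 355 349 347 353 349 352 320 550 460 362 367 363 363 361 363
 360 363 366 369 367 366 364 369 366 364 365 362 358 308 304 311 313]
0.0615 [477.1 307.7] [484.9 307.7]
0.056 [471.9 301.5] [479.5 301.5]
0.05 [466.6 295.2] [473.9 295.2]
0.045 [462.5 290.3] [469.6 290.3]
gap centre top [467.29734947 311.86432578] hook in [482.0986758  316.50798447] nose [451.35411534 326.95223431]
```

Emit:
move_arm --moves '[[0.4,[-0.001,0,0],[0,0,0]],[0.4,[0,0,0],[0,0,0]],[0.4,[0,0,0],[0,0,0]],[0.57,[0,0,0],[0,0,0]],[0.58,[0,0,0],[0,0,0]],[0.59,[0,0,0],[0,0,0]],[0.6,[0,0,0],[0,0,0]],[0.6,[0,0,0],[0,0,0]],[0.6,[0,0,0],[0,0,0]],[0.6,[0,0,0],[0,0,0]]]' --grip_force 20

```text
time: 11.58
eef_pos: [0.4946, 0.2058, 0.0649]
tcp_rot: [0.805, 0.594, 0.001, 0.0]
contact_force: [1.8, 2.4, -0.4]
opening: 0.601
finger_force: 8.4
```

```bash
python3 m.py
```

```text
t 11.58 pos [0.4946 0.2058 0.0649] yaw -0.2989 tilt [ 1.5e-03  3.0e-04 -1.0e+00] open 0.601 F [ 1.8  2.4 -0.4] 8.378212004899979
shift [-0.004   0.0069 -0.0001] turnz -0.0089
thr [0.5493102  0.18636205 0.05394078]
304 457 474 | 308 460 475 | 312 464 472 | 
305 [355 352 357 354 352 348 356 353 351 354 356 354 354 313 221 185 360 409
 407 406 405 404 398 262 277 525 523 523 532 485 353 314 295 307 307]
310 [ 58  59 327 351 350 353 345 353 347 351 343 349 334 338 362 349 347 395
 393 388 394 402 345 255 420 530 530 532 532 419 345 294 304 312 313]
315 [ 62  54  46 197 352 347 352 347 349 350 347 349 305 351 365 358 361 358
 357 355 359 368 322 248 493 538 532 530 540 365 336 292 309 310 312]
320 [ 63  62  53  52  53 318 347 346 346 348 346 350 307 366 364 367 359 357
 360 361 361 367 365 366 352 346 352 361 367 364 321 307 310 312 311]
0.0615 [475.6 305.5] [483.4 305.5]
0.056 [470.4 299.4] [478.  299.4]
0.05 [465.2 293.2] [472.5 293.2]
0.045 [461.1 288.4] [468.2 288.3]
gap centre top [467.29646274 311.8610947 ] hook in [482.09941717 316.50513996] nose [451.35092524 326.95065569]
```

Emit:
move_arm --moves '[[0.605,[0,0,0],[0,0,0]],[0.61,[0,0,0],[0,0,0]],[0.615,[0,0,0],[0,0,0]],[0.62,[0,0,0],[0,0,0]],[0.625,[0,0,0],[0,0,0]],[0.63,[0,0,0],[0,0,0]],[0.635,[0,0,0],[0,0,0]],[0.64,[0,0,0],[0,0,0]],[0.64,[0,0,0],[0,0,0]],[0.64,[0,0,0],[0,0,0]]]'

```text
time: 12.47
eef_pos: [0.4946, 0.2051, 0.0643]
tcp_rot: [0.805, 0.594, 0.0, 0.001]
contact_force: [5.1, 0.9, -3.5]
opening: 0.638
finger_force: 3.2
```

```bash
python3 m.py | head -4
```

```text
t 12.47 pos [0.4946 0.2051 0.0643] yaw -0.299 tilt [ 0.0015 -0.001  -1.    ] open 0.638 F [ 5.1  0.9 -3.5] 3.1682298984378576
shift [-0.0033  0.0067 -0.0007] turnz -0.009
thr [0.54931934 0.18559372 0.05338882]
300 465 473 | 304 462 475 | 308 461 474 | 312 467 469 |
```

Emit:
move_arm --moves '[[0.65,[0,0.0005,0],[0,0,0]],[0.66,[0,0.0005,0],[0,0,0]],[0.67,[0,0.0005,0],[0,0,0]],[0.68,[0,0,0],[0,0,0]],[0.7,[0,0,0],[0,0,0]],[0.72,[0,0,0],[0,0,0]],[0.75,[0,0,0],[0,0,0]],[0.8,[0,0,0],[0,0,0]],[0.8,[0,0,0],[0,0,0]],[0.8,[0,0,0],[0,0,0]]]'

```text
time: 13.35
eef_pos: [0.4954, 0.2052, 0.0645]
tcp_rot: [0.805, 0.594, -0.0, -0.0]
contact_force: [0.2, -0.7, 0.1]
opening: 0.801
finger_force: 0.0
```

```bash
python3 m.py | head -4; python3 - <<'E'
from h import *
im=np.load('w7.npy'); g=im.astype(int).sum(2)
for r in (250,280,300,330,350): print(r,g[r,200:460:6])
E
```

```text
t 13.35 pos [0.4954 0.2052 0.0645] yaw -0.299 tilt [-2.e-04 -1.e-04 -1.e+00] open 0.801 F [ 0.2 -0.7  0.1] 0.0
shift [-0.0036  0.006  -0.0005] turnz -0.009
thr [0.55012059 0.18577247 0.05354465]
304 460 473 | 308 459 472 | 312 462 469 | 
250 [299 305 311 311 312 316 310 310 314 305 307 311 315 312 309 309 302 303
 307 298 283 288 308 306 302 299 303 306 306 254 190 352 354 358 356 351
 353 356 338  83  83  78  75 359]
280 [302 303 309 307 298 298 306 304 316 306 304 300 305 311 154 145 144 144
 142 143 142  31  26 124 149 146 148 153 155 149 243 356 357 363 367 364
 366 368 664 409 196 192 158 367]
300 [215 217  45  46 305 304 314  33  34 317 311 305 304 294 360 361 358 355
 362 358 358 360 358 354 358 359 358 352 358 350 163 154 139 345 346 316
  56  47 217 219 318 306 306 305]
330 [ 51  56  39  33 296  65  46  17 359 348 354 359 266 302 303 302 290 297
 293 295 292 284 287 282 285 271 284 276 278 281 272 195 296 338 366 326
  46  53  52  51  44 218 214 211]
350 [ 44  46  44  49 320  71  68  40 488 484 483 483 327 352 354 353 380 353
 356 377 352 356 376 355 354 370 356 354 328 360 345 300 325 325 369 366
  52  56  52  48  52 131 529 517]
```

Emit:
move_arm --moves '[[1,[0,0,0],[0,0,0]],[1,[0,0,0],[0,0,0]],[1,[0,0,-0.005],[0,0,0]],[1,[0,0,-0.01],[0,0,0]],[1,[0,0,-0.02],[0,0,0]],[1,[0,0,-0.025],[0,0,0]],[1,[0,0,-0.03],[0,0,0]],[1,[0,0,-0.03],[0,0,0]],[1,[0,0,0],[0,0,0]],[1,[0,0,0],[0,0,0]]]'

```text
time: 14.23
eef_pos: [0.4972, 0.2057, 0.1883]
tcp_rot: [0.805, 0.594, 0.003, 0.001]
contact_force: [0.6, -0.6, -0.3]
opening: 0.999
finger_force: 0.0
```

```bash
python3 - <<'E'
from h import *
plan([.5,.2,.18],-.29)
im=read_camera('wrist'); w=cam('wrist'); s=get_state()
g=im.max(2)
# dark thumb plate
m=(g<50).astype(np.uint8); n,l,st,ce=cv2.connectedComponentsWithStats(m)
for i in range(1,n):
    if 40<st[i,4]<3000: print(st[i],ce[i].round(1))
ex=np.array([np.cos(-.299),np.sin(-.299),0]); ey=np.array([-ex[1],ex[0],0])
T=np.array([.5495,.186,.054])
for nm,q in dict(thumbtop0=(-36,-13,48),thumbtop1=(-36,13,48),thumbbot1=(-36,13,20)).items():
    P=T+ex*(q[0]-52)/1e3+ey*q[1]/1e3+np.array([0,0,(q[2]-9)/1e3]); print(nm,proj(w,P).round(1))
a=im
sd=read_camera('side'); g2=sd.max(2); m=((g2<45)).astype(np.uint8)
n,l,st,ce=cv2.connectedComponentsWithStats(m); sc=cam('side')
for i in range(1,n):
    if 20<st[i,4]<2000 and 180<ce[i][0]<420 and 230<ce[i][1]<420: print('side',st[i],ce[i].round(1))
for nm,q in dict(thumb=(-36,0,34),t0=(-36,-13,48),t1=(-36,13,20)).items():
    P=T+ex*(q[0]-52)/1e3+ey*q[1]/1e3+np.array([0,0,(q[2]-9)/1e3]); print(nm,proj(sc,P).round(1))
E
```

```text
t 14.23 pos [0.4972 0.2057 0.1883] yaw -0.2989 tilt [ 0.0067  0.0014 -1.    ] open 0.999 F [ 0.6 -0.6 -0.3] 0.0
shift [-0.0046  0.0043  0.0083] turnz -0.0089
[385 182  12  26 287] [390.1 194.4]
[292 210  57   6 242] [318.7 211.9]
[349 214   8  11  41] [352.4 220. ]
[266 217  12  50 390] [271.1 241.5]
[382 241  12  24 256] [387.4 252.6]
[  6 333  18  13  46] [ 15.8 340.5]
thumbtop0 [266.2 265.7]
thumbtop1 [264.7 224. ]
thumbbot1 [269.8 213.2]
side [411 286  18  11  75] [419.7 290.4]
side [352 350  13  24 181] [357.9 361.3]
side [299 360  10   9  35] [303.3 363.8]
thumb [359.5 364.9]
t0 [366.  351.7]
t1 [353.  378.1]
```

The thumb plate appears where a level, clamped probe should put it in both the wrist and side views. The gripper is clear, so I hand the job in.

```bash
python3 -c "
from plant import *
print(sign_off())"
```

```text
the job is handed in; nothing more can be done
None
```

I handed the job in at about 14 s with the probe released and clamped on the slim post. It was hanging level at about 54 mm throat height, with the gripper clear; the judge's verdict was not reported.

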